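# Tested hob igniter from the test dock into the bracket fixture

### The arm

A 6-joint arm with a two-finger parallel gripper is mounted at the origin on the work surface. World frame = base frame: x ahead of the robot, y to its left, z up, the work surface at z = 0. Lengths are in m, angles in rad, forces in N, time in s.
With the tool pointing down it reaches from about 0.225 to 0.725 m from the base axis. Payload 3.1 kg.
Tool frame: the origin (TCP) lies at the very end of the fingers, on their centre line; the grasp point (between the pads) lies 19 mm behind it; z points along the fingers, y is the line along which they close (so a half turn about z gives the same grasp; the last joint's range is limited). The gripper opens to 85 mm and grips with 20 to 120 N. Pads are 22 mm wide; open, the fingers measure 114 mm over their backs; the gripper's body (76 mm by 85 mm) begins 54 mm behind the grasp point. The pads swing forward as they close: fully open they stand 13 mm farther back than shut.
Start: joints at [1.116, 0.048, 0.099, 1.622, 0, 1.443], TCP at [0.169, 0.497, 0.231] pointing down, gripper open.
Joint ranges: [-2.91, 2.91], [-0.99, 1.94], [-1.21, 1.42], [-2.12, 2.29], [-1.49, 1.47], [-3.14, 3.14]. Speed limits (rad/s): [2.79, 2.79, 3.14, 3.14, 3.14, 3.14].

### API

Orientations are given as a rotation vector (axis times angle).
In Python, from station import manip, imaging gives the robot as it stands.
- The arm moves only by the tool servo_tool, never from a script. Its argument "steps" is a list of rows, each a list of 5 numbers: the finger opening in cm, from 0 to 8.54, then the shift along the tool's x, y, z in cm, then the turn about the tool's z in degrees. A call has 1 to 12 rows; each row shifts and turns the commanded pose from where the row before left it, along the tool's axes as they then stand; what a row does not reach is not made up. A row lasts 1/12 s, in which the tool goes at most 41.7 mm and 7.16 degrees, less where a joint would pass 70% of its speed; a pose out of reach is approached as far as the arm can. A call with a gripper value outside its range is refused whole. The fingers move at their own pace and stop on an object; "force" is the grip in N (left out, the last holds). Time passes only in rows, so rows that do not move let the fingers close. It gives the time, the measured TCP pose, the force, the opening and the grip force at its end, in the units of the state.
- manip.get_state(): the state, without advancing time (a new reading comes with each control period).
- imaging.capture(name): name is "scene" or "top"; returns the picture (480x640x3 uint8, red, green, blue); there is no depth.
- imaging.camera_info(name): a dict with "mtx" (3x3 intrinsics, pixels), "k1" (the pictures are not rectified: a ray, as slopes to the right and down, at radius r is drawn at 1 + k1 r^2 times it, then the intrinsics apply), "rvec" (rotation vector, rad) and "tvec" (3), from world to camera coordinates, as OpenCV has them. Camera axes: x right, y down, z forward; pixel columns grow to the right and rows downward; lengths in m; the calibration is good to about 2 mm. A picture is of the moment at which its call begins. camera_info takes no time and is no camera call.
- manip.hand_in(): hands the job in; it is judged then, once.
The state is a dict: "time_s": time; "joint_positions": joint angles; "dq": joint speeds; "joint_torque": joint torques, N m; "tool_pos": TCP position; "tcp_rot": TCP orientation; "ft_force": force on the tool from outside, world axes, zero at the start; "ft_torque": the same for the moment, N m; "width": finger opening in m; "gripper_force": force on a finger pad.
Only numpy, scipy, OpenCV 4.12 (cv2) and the standard library are available. Lean on these libraries where they do the work, as an engineer would, in place of code of your own. Each camera call takes 0.05 s, during which the arm holds its last target. There are 200 camera calls.

### The job

The igniter in the test dock with the green lamp has passed: pull it straight up out of its socket, against the spring catch, and carry it to the slide-jaw fixture. Stand it upright on the fixture's two rails, fully down, with its two brass inserts facing the blue screw tray, then slide the red-handled jaw home until the igniter is held snugly between both jaws, and let go. Set it down rather than dropping it, and leave the igniter under the red lamp plugged in and the other parts on the bench where they are.

Things in the scene. Friction and masses are not known exactly. Their poses are not given: they have to be found in the camera images.
- igniter_green: Igniter to move, in the green-lamp dock (both igniters look alike): black plastic box 44 mm thick (own x) x 100 long (own y) x 58 tall (z up), about 0.24 kg. Origin: centre of the box's underside. Below it hangs a foot 26 x 68 x 20 mm, with brass blades 30 mm below the origin in all. The white label on the -x face folds 14 mm over onto the top
- igniter_green_inserts (a point): Middle of its +x face, the one with two brass inserts: 22 mm from the origin along own x, 38 mm up. The white label is on the other side
- igniter_green_top (a point): Centre of its top, 58 mm above the origin; white outlets 9 mm high stand on the top, nearer the inserts' side. Grip it from above across the 44 mm thickness, in the upper half of the box, with 40 N or more
- igniter_red: The other igniter, of the same shape, in the dock with the red lamp: it stays plugged in
- dock_green: Grey test dock with a round green lamp, 20 mm across, at its far -y corner: 110 (own x) x 130 (own y) x 50 mm tall, fixed to the bench; origin at the centre of its underside, z up, its switch side (own -x) roughly towards the robot. The igniter stands in it with its axes parallel to the dock's, label to the switch side, its underside on the deck
- dock_green_socket (a point): Mouth of its socket, 18 mm along own +x and 10 mm along own +y from the dock's centre, 50 mm up: a well 29 x 71 mm, 33 mm deep. A steel spring plunger at the dock's +y side snaps into a groove in the igniter's foot; it gives way within 10 mm of lift, at an upward pull of about 12 to 22 N, weight included. The igniter is clear of the well 32 mm up
- dock_red: The same dock with a red lamp. The two docks stand side by side on the left half of the bench, in either order
- fixture: Slide-jaw fixture fixed to the bench right of the docks: aluminium base 250 (own x) x 120 (own y) x 15 mm, origin at the centre of its underside, z up. The fixed blue jaw's face is at x = 75 mm and looks to -x. Jaws are 82 mm high. The blue screw tray (130 x 46 x 26 mm) lies along its -y side. Clamped, the igniter has its own x along the fixture's -y and its own y along the fixture's +x
- fixture_seat (a point): Place of the igniter's origin when clamped against the fixed jaw: 25 mm from the fixture's origin along +x, 48 mm up, on top of two rails along x (x = -45 to 75 mm). 34 mm lie between the rails: the foot hangs there, 4 mm to spare each side. Set down 5 to 12 mm short of this (towards -x), the igniter is pushed home by the closing jaw
- fixture_jaw (a joint): Slide of the movable blue jaw in m, along the fixture's own +x: 0 is fully open, 132 mm between the jaw faces; the gap is 132 mm less this value, so it is home on the 100 mm igniter at 0.032. It starts between 0 and 0.012, moves with about 3 N of friction and stays where it is left
- fixture_grip (a point): Grip point in the red handle on the sliding jaw, 108 mm above the bench; it moves with the jaw. The handle is a block 22 mm (fixture x) x 24 mm (fixture y), from 82 to 122 mm above the bench; the jaw's face is 38 mm from it along the fixture's +x. Pinch it from above across the fixture's y, or push it from behind
- valve_a: Bystander: aluminium gas valve with a brass spindle, 88 mm tall, standing loose beyond the docks
- valve_b: Bystander: another such valve, at the right of the bench
- burner_cap: Bystander: black round burner cap, 94 mm across, loose at the far side
- screwdriver: Bystander: screwdriver with a red handle, 200 mm, lying near the robot
- bracket: Bystander: steel angle bracket 100 x 50 x 40 mm, loose at the right
Things that resemble listed ones, but are neither listed nor needed, are in the scene too. Leave any pink look-alike of the igniter_green alone. What is shaped like the dock_red but purple is not meant.

How it is judged:
On the way, in this order (a step that is already met when the one before it is completed fails the run):
1. the igniter under the green lamp is pulled clear of its socket (z of igniter_green in the frame of dock_green above 0.082 m), for 0.1 s.
2. it stands upright and fully down on the fixture's rails, between the jaws, with its inserts towards the screw tray (z of igniter_green in the frame of fixture between 0.045 and 0.051 m and x of igniter_green in the frame of fixture between -0.01 and 0.029 m and y of igniter_green in the frame of fixture between -0.008 and 0.008 m and y of igniter_green_inserts in the frame of fixture below -0.01 m and angle between igniter_green's own z axis and vertical below 0.08 rad), for 0.2 s.
At the end, for the whole second after the job is handed in: Green-lamp igniter upright on the rails (3 deg), fully down (3 mm), square to the jaws (4 deg), within 8 mm of the rails' middle, within 4 mm of the fixed jaw, inserts to the tray, at rest; jaw home (joint 0.029 to 0.036, under 3 mm play); red-lamp igniter still plugged in (lifted under 3 mm) (z of igniter_green in the frame of fixture between 0.045 and 0.051 m and x of igniter_green in the frame of fixture between 0.021 and 0.029 m and y of igniter_green in the frame of fixture between -0.008 and 0.008 m and y of igniter_green_inserts in the frame of fixture below -0.01 m and angle between the y axis of igniter_green and the x axis of fixture, either way round below 0.07 rad and angle between igniter_green's own z axis and vertical below 0.06 rad and value of joint fixture_jaw between 0.029 and 0.036 m and linear speed of igniter_green below 0.02 m/s and z of igniter_red in the frame of dock_red below 0.053 m); the robot touches nothing.
It fails at once if the igniter is dropped (falls free faster than 0.5 m/s, about 13 mm) (linear speed of igniter_green above 0.5 m/s and contact force between the fingers and igniter_green below 0.3 N).
It fails at once if the igniter under the red lamp is moved by more than 10 mm (distance of igniter_red from where it was at the start of the episode above 0.01 m).
It fails at once if a bystander (valve, burner cap, screwdriver, bracket) is moved by more than 30 mm (distance of any of valve_a, valve_b, burner_cap, screwdriver, bracket from where it was at the start of the episode above 0.03 m).
It also fails if it takes over 54 s, if anything falls off the work surface, if the arm or the gripper's body presses on something with over 40 N, if the wrist force passes 120 N, or if a joint passes its speed limit or range.

## Working session

There is one attempt and no reset: what is moved stays moved. The work goes in short steps, Python scripts to look and compute and a tool call to move; the robot and the scene stay as the last step left them, time stands still between calls to the robot, and variables do not carry over. Pictures are saved under pics/ and viewed, at most 10 in all, crops included, and the job is handed in when it is done.

Besides the shell and the picture viewer there is one more tool, called by a JSON object that holds its "op" and its "data". servo_tool: Moves the arm, as the interface text tells. Its arguments: {"type":"object","properties":{"steps":{"type":"array","items":{"type":"array","items":{"type":"number"}}},"force":{"type":"number"}},"required":["steps"]}

```bash
mkdir -p pics; cat > h.py <<'E'
import numpy as np, cv2
from station import manip, imaging
def snap(n,f,crop=None,s=1):
    im=imaging.capture(n); cv2.imwrite('pics/raw_'+f,im[:,:,::-1])
    if crop: x0,y0,x1,y1=crop; im=im[y0:y1,x0:x1]
    im=cv2.resize(im,None,fx=s,fy=s,interpolation=cv2.INTER_CUBIC); cv2.imwrite('pics/'+f,im[:,:,::-1])
def ray(n,u,v):
    c=imaging.camera_info(n);K=np.array(c['mtx'],float);R=cv2.Rodrigues(np.array(c['rvec'],float))[0];t=np.array(c['tvec'],float).ravel()
    k=np.array([float(c['k1']),0,0,0,0])
    p=cv2.undistortPoints(np.array([[[u,v]]],float),K,k).ravel()
    d=R.T@np.array([p[0],p[1],1]);o=-R.T@t
    return o,d/np.linalg.norm(d)
def atz(n,u,v,z):
    o,d=ray(n,u,v); return o+d*(z-o[2])/d[2]
def tri(*obs):
    A=np.zeros((3,3));b=np.zeros(3)
    rs=[ray(*q) for q in obs]
    for o,d in rs: M=np.eye(3)-np.outer(d,d);A+=M;b+=M@o
    p=np.linalg.solve(A,b); return p,[np.linalg.norm((np.eye(3)-np.outer(d,d))@(p-o)) for o,d in rs]
def proj(n,P):
    c=imaging.camera_info(n)
    return cv2.projectPoints(np.array(P,float).reshape(-1,1,3),np.array(c['rvec'],float),np.array(c['tvec'],float),np.array(c['mtx'],float),np.array([float(c['k1']),0,0,0,0]))[0].reshape(-1,2)
E
python3 - <<'E'
from h import *
snap('scene','s0.png',s=1.25);snap('top','t0.png',s=1.25)
for n in('scene','top'):
    o,d=ray(n,320,240);print(n,o.round(3),d.round(3),imaging.camera_info(n)['k1'])
print(manip.get_state())
E
```

```text
scene [1.245 0.701 1.167] [-0.481 -0.47  -0.74 ] -0.08533933066513896
top [0.37  0.008 1.17 ] [ 0.154 -0.018 -0.988] -0.04316508734000805
{'time_s': 0.1, 'joint_positions': array([1.11620133e+00, 4.86906444e-02, 9.77578814e-02, 1.62201472e+00,
       2.17935232e-05, 1.44301257e+00]), 'dq': array([-1.56291840e-03, -2.19244528e-03,  4.86018877e-03, -4.24619447e-07,
        1.13130706e-03,  1.51013889e-03]), 'joint_torque': array([ 2.60373890e-03, -3.39852691e+01,  3.20934749e+01,  1.58806506e-02,
       -1.35047426e-04,  1.78836990e-05]), 'tool_pos': array([0.16828974, 0.49671073, 0.23022866]), 'tcp_rot': array([-0.5109683 , -3.09911185,  0.00322629]), 'ft_force': array([ 0.94062688, -0.0228428 ,  0.2056072 ]), 'ft_torque': array([-0.01312185,  0.0327446 , -0.05910319]), 'gripper_force': 0.0, 'width': 0.08527147809888481}
```

View pics/s0.png

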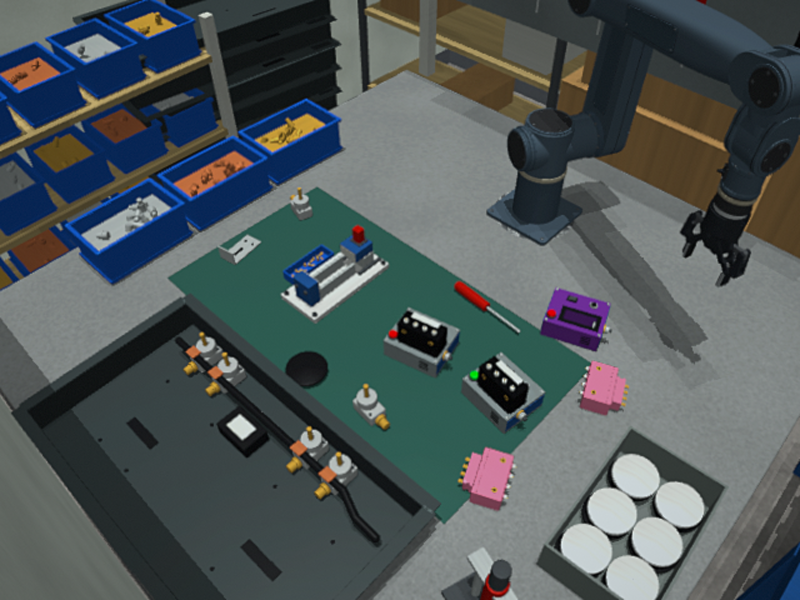

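View pics/t0.png

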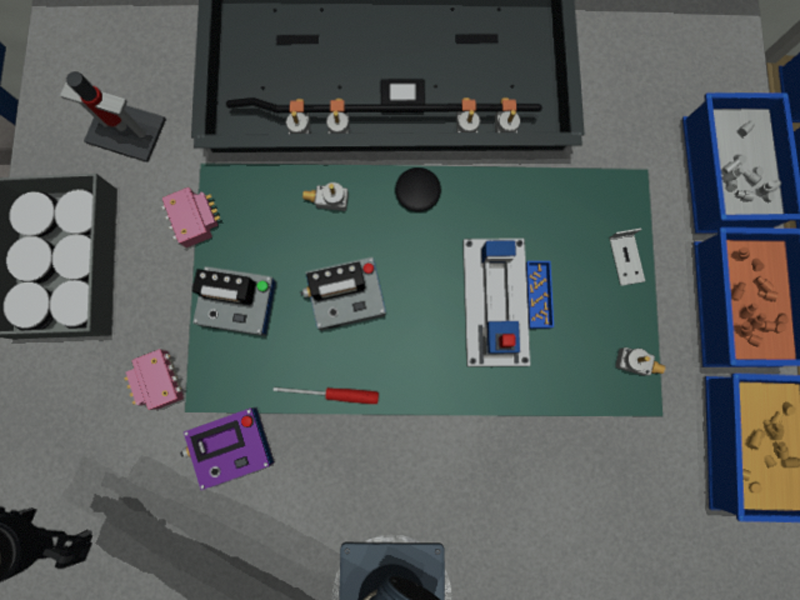

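Candidates at the pictures' scale. In scene, the green-lamp dock with its igniter is at (503,385) and the red-lamp one at (422,335). The pink look-alikes are at (490,475) and (605,388), and the purple dock is at (577,318). In top, green is at (225,287), red at (337,280), pink at (190,215) and (153,378), and purple at (228,448). I choose the black igniter beside the green lamp, at top (262,286) and scene (475,375), and check it with close crops.

```bash
python3 - <<'E'
import cv2,numpy as np
def mont(f,c1,c2,s,o):
    im=cv2.imread(f);out=[]
    for x0,y0,x1,y1 in(c1,c2):
        c=cv2.resize(im[y0:y1,x0:x1],None,fx=s,fy=s,interpolation=cv2.INTER_CUBIC)
        for k in range(0,x1-x0,10): cv2.line(c,(k*s,0),(k*s,6 if k%50 else 14),(0,255,255),1); 
        for k in range(0,y1-y0,10): cv2.line(c,(0,k*s),(6 if k%50 else 14,k*s),(0,255,255),1)
        out.append(c)
    H=max(c.shape[0] for c in out)
    cv2.imwrite(o,np.hstack([cv2.copyMakeBorder(c,0,H-c.shape[0],0,0,cv2.BORDER_CONSTANT) for c in out]))
mont('pics/raw_t0.png',(150,205,230,275),(365,185,445,300),5,'pics/tc.png')
mont('pics/raw_s0.png',(365,275,445,350),(220,175,320,260),4,'pics/sc.png')
E
```

```text
(no output)
```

View pics/tc.png

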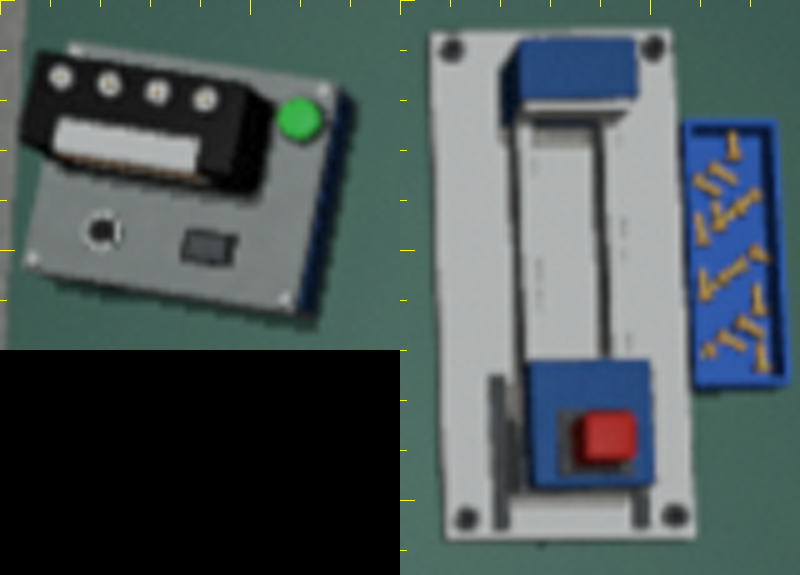

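View pics/sc.png

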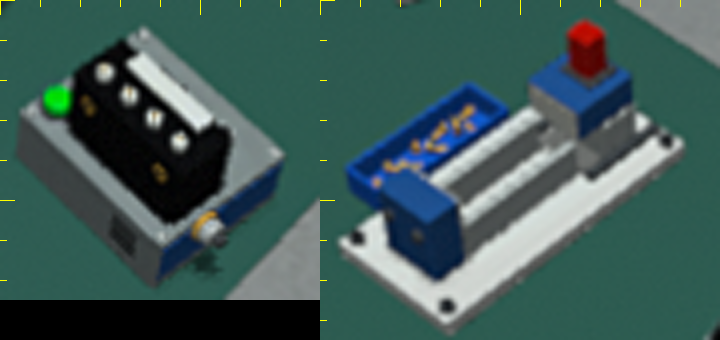

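The crops confirm the choice: a black igniter with a white label stands beside the green lamp (raw top 210,229; raw scene 379,300). Next I triangulate the corners.

```bash
cat > m.py <<'E'
from h import *
from scipy.optimize import least_squares
P={'d+-':((218.6,221.4),(370,303)),'d++':((163.5,213.4),(400.75,334.25) if 0 else (403.75,334.25)),'d-+':((154.4,258.6),(436.25,313.25)),'d--':((209.6,266.6),(400.75,281.75)),
'lamp':((209.8,228.6),(379.25,300)),'out-':((191,224.6),(390.75,293)),'out+':((162,220.2),(409.75,310.25)),
'f+-':((419.4,191),(224.5,235.5)),'f++':((371,191),(252,256.75)),'f-+':((373.6,292.6),(311.25,211.25)),'red':((407,272),(286.75,182.5))}
for k,(t,s) in P.items():
    p,e=tri(('top',*t),('scene',*s)); print(k,(p*1000).round(1),(np.array(e)*1000).round(1))
def fit(pts,x0):
    def tr(q,l): c,s=np.cos(q[2]),np.sin(q[2]); return [q[0]+c*l[0]-s*l[1],q[1]+s*l[0]+c*l[1],l[2]]
    def r(q):
        out=[]
        for n,l,uv in pts: out.append(proj(n,tr(q,l))[0]-uv)
        return np.ravel(out)
    s=least_squares(r,x0,loss='soft_l1'); return s.x,r(s.x).reshape(-1,2).round(1)
def both(k,l): return [('top',l,P[k][0]),('scene',l,P[k][1])]
D=sum([both('d'+a+b,((55 if a=='+' else -55)/1e3,(65 if b=='+' else -65)/1e3,.05)) for a in'+-' for b in '+-'],[])
F=both('f+-',(.125,-.06,.015))+both('f++',(.125,.06,.015))+both('f-+',(-.125,.06,.015))+[('top',(-.125,-.06,.015),(423.8,292.6))]
for n,pts,x0 in(('dock',D,(.45,.28,-.15)),('fix',F,(.45,-.17,0))):
    q,e=fit(pts,x0);print(n,q.round(4),np.degrees(q[2]).round(2),e.tolist())
    c,s=np.cos(q[2]),np.sin(q[2]);R=np.array([[c,-s],[s,c]])
    for nm,l in((('socket',(.018,.010)),) if n=='dock' else (('seat',(.025,0)),('fixedjaw',(.075,0)),)): print(nm,(q[:2]+R@l).round(4))
    if n=='fix':
        h=R.T@(tri(('top',*P['red'][0]),('scene',*P['red'][1]))[0][:2]-q[:2]); print('handle local',h.round(4),'jaw',(h[0]+.038-(.075-.132)).round(4))
E
python3 m.py
```

```text
d+- [586.  230.9  43.3] [3. 3.]
d++ [604.3 358.2  52.4] [0.3 0.3]
d-+ [495.9 377.1  46. ] [1.8 1.8]
d-- [477.8 247.2  45.3] [2.9 2.9]
lamp [567.5 247.7  53.5] [1.4 1.4]
out- [566.1 278.1 110.3] [1.4 1.4]
out+ [575.4 343.9 110.5] [1.5 1.5]
f+- [ 675.2 -258.3    9.1] [2. 2.]
f++ [ 673.4 -137.     7.5] [3.1 3.1]
f-+ [ 423.  -141.4    8.4] [2.2 2.2]
red [ 463.4 -201.   117.9] [2.1 2.1]
dock [ 0.5415  0.3032 -0.1452] -8.32 [[-0.1, -0.3], [0.2, 1.1], [-1.6, -0.0], [-1.1, -1.5], [-0.5, -0.0], [-1.1, -1.1], [-1.3, 0.6], [-1.0, -1.2]]
socket [0.5608 0.3105]
fix [ 0.5493 -0.199   0.0187] 1.07 [[-0.8, -0.2], [-0.6, -1.2], [-0.8, 0.1], [-1.2, -1.9], [-0.4, 0.4], [-0.8, -1.6], [-0.6, -0.2]]
seat [ 0.5743 -0.1985]
fixedjaw [ 0.6243 -0.1976]
handle local [-0.0859 -0.0004] jaw 0.0091
```

```bash
sed -i "s/^for k,(t,s) in P/P={k:(tuple(np.array(t)-.4),tuple(np.array(s)-.375)) for k,(t,s) in P.items()}\nfor k,(t,s) in P/" m.py; python3 m.py
cat >> h.py <<'E'
def rel(x,y,z,heading=None):
    s=manip.get_state();R=cv2.Rodrigues(s['tcp_rot'])[0]
    h=np.degrees(np.arctan2(R[1,1],R[0,1]))
    d=R.T@(np.array([x,y,z])-s['tool_pos'])*100
    print('t',round(s['time_s'],2),'pos',s['tool_pos'].round(4),'head',h.round(2),'tilt',np.degrees(np.arccos(-R[2,2])).round(2),'w',round(s['width'],4),'gf',round(s['gripper_force'],1),'ft',s['ft_force'].round(1))
    print('delta cm (tool)',d.round(2),'turn',None if heading is None else round(-((heading-h+180)%360-180),2))
E
python3 -c "
from h import *
rel(.561,.3105,.17,-8.3)"
```

```text
d+- [586.8 231.   45.8] [2.4 2.4]
d++ [605.1 358.   54.8] [0.8 0.8]
d-+ [496.9 376.8  48.4] [1.2 1.2]
d-- [478.9 247.2  47.9] [2.3 2.3]
lamp [568.4 247.7  56. ] [0.9 0.9]
out- [566.9 278.  112.5] [0.8 0.8]
out+ [576.2 343.7 112.8] [1. 1.]
f+- [ 676.  -257.3   11.8] [1.3 1.3]
f++ [ 674.2 -136.3   10.1] [2.4 2.4]
f-+ [ 424.3 -140.6   11.2] [1.4 1.4]
red [ 464.5 -200.2  120.3] [1.4 1.4]
dock [ 0.5423  0.3034 -0.1448] -8.3 [[0.2, -0.2], [0.4, 1.7], [-1.2, 0.0], [-0.9, -0.9], [-0.2, 0.1], [-0.9, -0.5], [-0.9, 0.6], [-0.7, -0.6]]
socket [0.5616 0.3107]
fix [ 0.5501 -0.1986  0.018 ] 1.03 [[-0.5, -0.1], [-0.4, -0.6], [-0.5, 0.2], [-0.9, -1.4], [-0.2, 0.4], [-0.5, -1.0], [-0.8, -0.5]]
seat [ 0.5751 -0.1982]
fixedjaw [ 0.6251 -0.1973]
handle local [-0.0856 -0.0001] jaw 0.0094
t 0.1 pos [0.1683 0.4967 0.2302] head 71.28 tilt 0.12 w 0.0853 gf 0.0 ft [ 0.9 -0.   0.2]
delta cm (tool) [-43.17  -5.02   6.02] turn 79.58
```

{"op": "servo_tool", "data": {"steps": [[8.5,-3.6,-0.4,0,0],[8.5,-3.6,-0.4,0,0],[8.5,-3.6,-0.4,0,0],[8.5,-3.6,-0.4,0,0],[8.5,-3.6,-0.4,0,0],[8.5,-3.6,-0.4,0,0],[8.5,-3.6,-0.4,0,0],[8.5,-3.6,-0.4,0,0],[8.5,-3.6,-0.4,0,0],[8.5,-3.6,-0.4,0,0],[8.5,-3.6,-0.4,0,0],[8.5,-3.6,-0.6,0,0]], "force": 60}}

```text
time_s: 1.1
tool_pos: [0.5628, 0.3102, 0.2304]
tcp_rot: [-0.511, -3.099, 0.001]
ft_force: [1.2, 0.6, 0.5]
width: 0.0844
gripper_force: 0.0
```

{"op": "servo_tool", "data": {"steps": [[8.5,0,0,0,6.6],[8.5,0,0,0,6.6],[8.5,0,0,0,6.6],[8.5,0,0,0,6.6],[8.5,0,0,0,6.6],[8.5,0,0,0,6.6],[8.5,0,0,0,6.6],[8.5,0,0,0,6.6],[8.5,0,0,0,6.6],[8.5,0,0,0,6.6],[8.5,0,0,0,6.6],[8.5,0,0,0,7]]}}

```text
time_s: 2.1
tool_pos: [0.5613, 0.311, 0.2304]
tcp_rot: [-2.382, -2.047, 0.003]
ft_force: [0.1, -0.2, -0.6]
width: 0.0851
gripper_force: 0.0
```

```bash
python3 -c "
from h import *
rel(.5616,.3107,.14,-8.3)"
```

```text
t 2.1 pos [0.5613 0.311  0.2304] head -8.66 tilt 0.1 w 0.0851 gf 0.0 ft [ 0.1 -0.2 -0.6]
delta cm (tool) [-0.02  0.05  9.04] turn -0.36
```

Descend to just above the top, then look in scene and check the alignment.

{"op": "servo_tool", "data": {"steps": [[8.5,0,0.05,2.5,-0.4],[8.5,0,0,2.5,0],[8.5,0,0,2.5,0],[8.5,0,0,2,0],[8.5,0,0,0,0],[8.5,0,0,0,0]]}}

```text
time_s: 2.6
tool_pos: [0.5605, 0.3104, 0.134]
tcp_rot: [-2.368, -2.062, 0.008]
ft_force: [-0.1, -0.0, 0.8]
width: 0.0852
gripper_force: 0.0
```

```bash
python3 - <<'E'
from h import *
rel(.5616,.3107,.074,-8.3)
a=imaging.capture('scene')[225:350,350:460];b=imaging.capture('top')[195:275,145:235]
a=cv2.resize(a,None,fx=4,fy=4,interpolation=2);b=cv2.resize(b,None,fx=4,fy=4,interpolation=2)
b=cv2.copyMakeBorder(b,0,a.shape[0]-b.shape[0],0,0,0)
cv2.imwrite('pics/h1.png',np.hstack([a,b])[:,:,::-1])
E
```

```text
t 2.6 pos [0.5605 0.3104 0.134 ] head -7.92 tilt 0.3 w 0.0852 gf 0.0 ft [-0.1 -0.   0.8]
delta cm (tool) [0.06 0.13 6.  ] turn 0.38
```

View pics/h1.png

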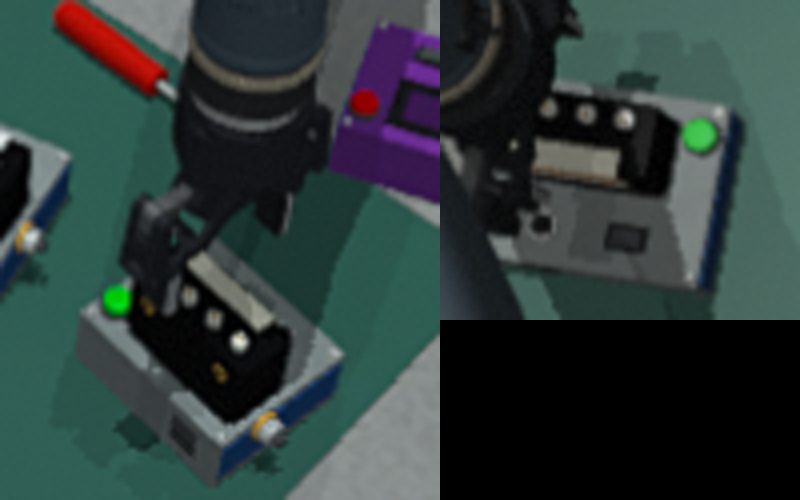

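The picture shows the gripper over the igniter, with the insert-side finger at (165,300) outside its +x face. It straddles the box correctly, so I descend and grip.

{"op": "servo_tool", "data": {"steps": [[8.5,0.06,0.13,1.5,0.4],[8.5,0,0,1.5,0],[8.5,0,0,1.5,0],[8.5,0,0,1.5,0],[8.5,0,0,0,0],[8.5,0,0,0,0]]}}

```text
time_s: 3.2
tool_pos: [0.5639, 0.3117, 0.0774]
tcp_rot: [2.377, 2.054, 0.001]
ft_force: [0.3, -0.7, 0.4]
width: 0.0854
gripper_force: 0.0
```

{"op": "servo_tool", "data": {"steps": [[3.5,0,0,0,0],[3.5,0,0,0,0],[3.5,0,0,0,0],[3.5,0,0,0,0],[3.5,0,0,0,0],[3.5,0,0,0,0],[3.5,0,0,0,0],[3.5,0,0,0,0],[3.5,0,0,0,0],[3.5,0,0,0,0]], "force": 70}}

```text
time_s: 4.03
tool_pos: [0.562, 0.3125, 0.0785]
tcp_rot: [-2.374, -2.053, 0.0]
ft_force: [-5.9, -0.3, 5.8]
width: 0.043
gripper_force: 72.9
```

```bash
python3 -c "
from h import *
rel(.5616,.3107,.074,-8.3)"
```

```text
t 4.03 pos [0.562  0.3125 0.0785] head -8.27 tilt 0.17 w 0.043 gf 72.9 ft [-5.9 -0.3  5.8]
delta cm (tool) [-0.19 -0.01  0.45] turn 0.03
```

{"op": "servo_tool", "data": {"steps": [[3.5,0,0,-0.5,0],[3.5,0,0,-0.5,0],[3.5,0,0,-0.5,0],[3.5,0,0,-0.5,0],[3.5,0,0,-0.5,0],[3.5,0,0,-0.5,0],[3.5,0,0,-1,0],[3.5,0,0,-1,0],[3.5,0,0,-1,0],[3.5,0,0,-1,0],[3.5,0,0,-1,0],[3.5,0,0,-1,0]]}}

```text
time_s: 5.03
tool_pos: [0.5638, 0.3116, 0.1679]
tcp_rot: [2.377, 2.054, 0.002]
ft_force: [-0.3, 0.0, -2.0]
width: 0.0428
gripper_force: 74.2
```

{"op": "servo_tool", "data": {"steps": [[3.5,0,0,-1,0],[3.5,0,0,-1,0],[3.5,0,0,-1,0],[3.5,0,0,-1,0],[3.5,0,0,-1,0],[3.5,0,0,-1,0],[3.5,0,0,0,0],[3.5,0,0,0,0],[3.5,0,0,0,0]]}}

```text
time_s: 5.78
tool_pos: [0.5634, 0.3115, 0.2259]
tcp_rot: [-2.377, -2.054, 0.001]
ft_force: [-1.1, -0.0, -3.5]
width: 0.0432
gripper_force: 74.3
```

```bash
python3 -c "
from h import *
rel(.5671,-.1982,.228,-89)
s=manip.get_state();print(s['ft_torque'].round(2),s['joint_positions'].round(2))"
```

```text
t 5.78 pos [0.5634 0.3115 0.2259] head -8.32 tilt 0.04 w 0.0432 gf 74.3 ft [-1.1 -0.  -3.5]
delta cm (tool) [-50.38   7.74  -0.2 ] turn 80.68
[-0.    0.02  0.02] [0.4  0.37 0.46 1.66 0.   2.12]
```

{"op": "servo_tool", "data": {"steps": [[3.5,-2.5,0.38,0,0],[3.5,-2.5,0.38,0,0],[3.5,-2.5,0.38,0,0],[3.5,-2.5,0.38,0,0],[3.5,-2.5,0.38,0,0],[3.5,-2.5,0.38,0,0],[3.5,-2.5,0.38,0,0],[3.5,-2.5,0.38,0,0],[3.5,-2.5,0.38,0,0],[3.5,-2.5,0.38,0,0],[3.5,-2.5,0.38,0,0],[3.5,-2.5,0.38,0,0]]}}

```text
time_s: 6.78
tool_pos: [0.5644, 0.0069, 0.2252]
tcp_rot: [-2.376, -2.053, 0.002]
ft_force: [0.6, -0.7, -2.0]
width: 0.0429
gripper_force: 74.2
```

{"op": "servo_tool", "data": {"steps": [[3.5,-2.5,0.4,0,0],[3.5,-2.5,0.4,0,0],[3.5,-2.5,0.4,0,0],[3.5,-2.5,0.4,0,0],[3.5,-2.5,0.4,0,0],[3.5,-2.5,0.4,0,0],[3.5,-2.5,0.4,0,0],[3.5,-2.5,0.4,0,0],[3.5,0,0,0,0],[3.5,0,0,0,0]]}}

```text
time_s: 7.62
tool_pos: [0.5671, -0.1955, 0.2248]
tcp_rot: [-2.378, -2.05, 0.001]
ft_force: [-0.1, -0.0, -2.4]
width: 0.0428
gripper_force: 74.3
```

{"op": "servo_tool", "data": {"steps": [[3.5,0,0,0,6.7],[3.5,0,0,0,6.7],[3.5,0,0,0,6.7],[3.5,0,0,0,6.7],[3.5,0,0,0,6.7],[3.5,0,0,0,6.7],[3.5,0,0,0,6.7],[3.5,0,0,0,6.7],[3.5,0,0,0,6.7],[3.5,0,0,0,6.7],[3.5,0,0,0,6.7],[3.5,0,0,0,6.9]]}}

```text
time_s: 8.62
tool_pos: [0.5677, -0.1927, 0.2258]
tcp_rot: [-3.14, -0.023, 0.002]
ft_force: [0.7, -0.4, -2.1]
width: 0.0429
gripper_force: 74.3
```

{"op": "servo_tool", "data": {"steps": [[3.5,0,0,0,0],[3.5,0,0,0,0],[3.5,0,0,0,0]]}}

```text
time_s: 8.87
tool_pos: [0.5678, -0.1936, 0.2261]
tcp_rot: [-3.141, -0.035, 0.001]
ft_force: [0.2, 0.5, -1.3]
width: 0.0432
gripper_force: 74.2
```

```bash
python3 - <<'E'
from h import *
rel(.5671,-.1982,.1065,-89)
a=imaging.capture('scene');b=imaging.capture('top')
cv2.imwrite('pics/raw_a2.png',a[:,:,::-1]);cv2.imwrite('pics/raw_b2.png',b[:,:,::-1])
a=a[130:280,210:330];b=b[170:300,355:455]
f=lambda x:cv2.resize(x,None,fx=3.6,fy=3.6,interpolation=2)
a,b=f(a),f(b);b=cv2.copyMakeBorder(b,0,a.shape[0]-b.shape[0],0,0,0)
cv2.imwrite('pics/h2.png',np.hstack([a,b])[:,:,::-1])
E
```

```text
t 8.87 pos [ 0.5678 -0.1936  0.2261] head -88.72 tilt 0.04 w 0.0432 gf 74.2 ft [ 0.2  0.5 -1.3]
delta cm (tool) [-0.08  0.46 11.96] turn 0.28
```

View pics/h2.png

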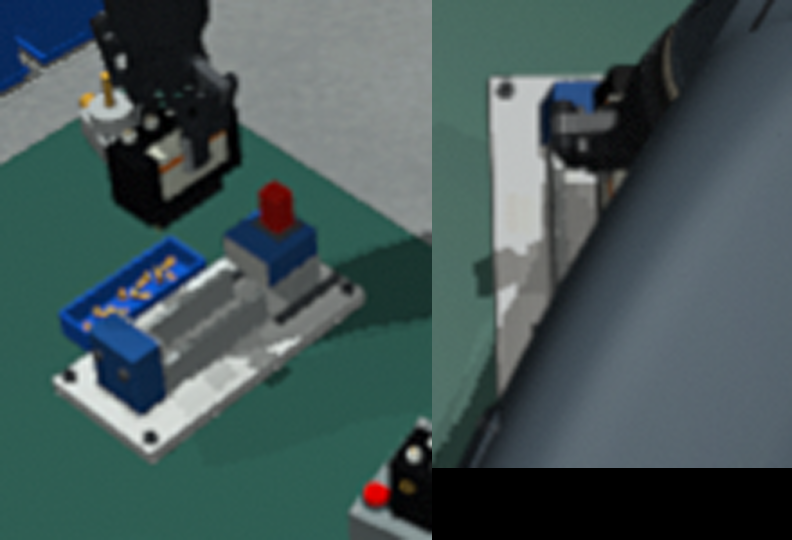

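The igniter hangs upright, with its label (scene crop 195,170) towards +y, so the inserts face the tray. I go down to just above the rails.

{"op": "servo_tool", "data": {"steps": [[3.5,-0.1,0.46,0,0.3],[3.5,0,0,1.5,0],[3.5,0,0,1.5,0],[3.5,0,0,1.5,0],[3.5,0,0,1.5,0],[3.5,0,0,1.5,0],[3.5,0,0,1.5,0],[3.5,0,0,1.5,0],[3.5,0,0,0.7,0],[3.5,0,0,0,0],[3.5,0,0,0,0],[3.5,0,0,0,0]]}}

```text
time_s: 9.97
tool_pos: [0.5676, -0.1995, 0.1156]
tcp_rot: [3.141, 0.021, 0.003]
ft_force: [0.2, -0.1, -1.7]
width: 0.0426
gripper_force: 74.3
```

```bash
python3 - <<'E'
from h import *
rel(.5671,-.1982,.1065,-89)
for i in range(3): print(manip.get_state()['tool_pos'].round(4))
a=imaging.capture('scene');rel(.5671,-.1982,.1065,-89);cv2.imwrite('pics/raw_a3.png',a[:,:,::-1])
x0,y0=215,165;a=a[y0:260,x0:325];s=7
f=lambda x:cv2.resize(x,None,fx=s,fy=s,interpolation=2)
a=f(a).copy()
# predicted model with current TCP: box underside corners & fixture rails/jaw
st=manip.get_state();p=st['tool_pos'];R=cv2.Rodrigues(st['tcp_rot'])[0];th=np.arctan2(R[1,1],R[0,1])
c,sn=np.cos(th),np.sin(th);M=np.array([[c,-sn],[sn,c]])
B=[[*(p[:2]+M@[sx*.022,sy*.05]),p[2]-.0285+h] for h in(0,.058) for sx,sy in((1,1),(1,-1),(-1,-1),(-1,1))]
q=np.array([.5501,-.1986]);t=.018;N=np.array([[np.cos(t),-np.sin(t)],[np.sin(t),np.cos(t)]])
G=[[*(q+N@l[:2]),l[2]] for l in((.125,.06,.015),(.125,-.06,.015),(-.125,.06,.015),(.075,.017,.048),(-.045,.017,.048),(.075,-.017,.048),(-.045,-.017,.048))]
for P,col in((B,(255,0,255)),(G,(0,255,0))):
    for u,v in proj('scene',P): cv2.drawMarker(a,(int((u-x0+.5)*s),int((v-y0+.5)*s)),col,cv2.MARKER_CROSS,12,1)
cv2.imwrite('pics/h3.png',a[:,:,::-1][:600,:800])
E
```

```text
t 9.97 pos [ 0.5676 -0.1995  0.1156] head -89.23 tilt 0.11 w 0.0426 gf 74.3 ft [ 0.2 -0.1 -1.7]
delta cm (tool) [-0.05 -0.14  0.91] turn -0.23
[ 0.5676 -0.1995  0.1156]
[ 0.5676 -0.1995  0.1156]
[ 0.5676 -0.1995  0.1156]
t 10.02 pos [ 0.5678 -0.1996  0.1159] head -89.23 tilt 0.15 w 0.0432 gf 74.3 ft [ 0.1 -0.7 -2.5]
delta cm (tool) [-0.07 -0.14  0.94] turn -0.23
```

View pics/h3.png

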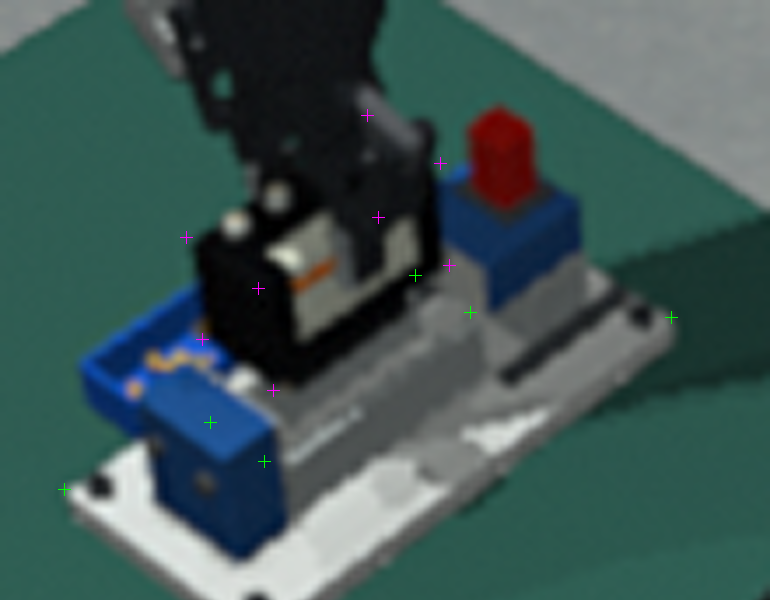

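```bash
python3 - <<'E'
from h import *
a=cv2.imread('pics/raw_a3.png');x0,y0=235,180;s=12
a=a[y0:y0+50,x0:x0+50];a=cv2.resize(a,None,fx=s,fy=s,interpolation=2)
a=(255*(np.clip(a/255.,0,1))**0.4).astype(np.uint8).copy()
st=manip.get_state();p=st['tool_pos'];R=cv2.Rodrigues(st['tcp_rot'])[0];th=np.arctan2(R[1,1],R[0,1])
c,sn=np.cos(th),np.sin(th);M=np.array([[c,-sn],[sn,c]])
def box(hx,hy,z0,z1,col):
    P=[[*(p[:2]+M@[sx*hx,sy*hy]),p[2]-.0285+h] for h in(z0,z1) for sx,sy in((1,1),(1,-1),(-1,-1),(-1,1))]
    U=((proj('scene',P)-[x0,y0]+.5)*s).astype(int)
    for i in range(4):
        for A,B in((i,(i+1)%4),(i+4,(i+1)%4+4),(i,i+4)): cv2.line(a,tuple(map(int,U[A])),tuple(map(int,U[B])),col,1)
box(.022,.05,0,.058,(255,0,255));box(.013,.034,-.02,0,(0,255,255))
cv2.imwrite('pics/h4.png',a)
E
```

```text
(no output)
```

View pics/h4.png

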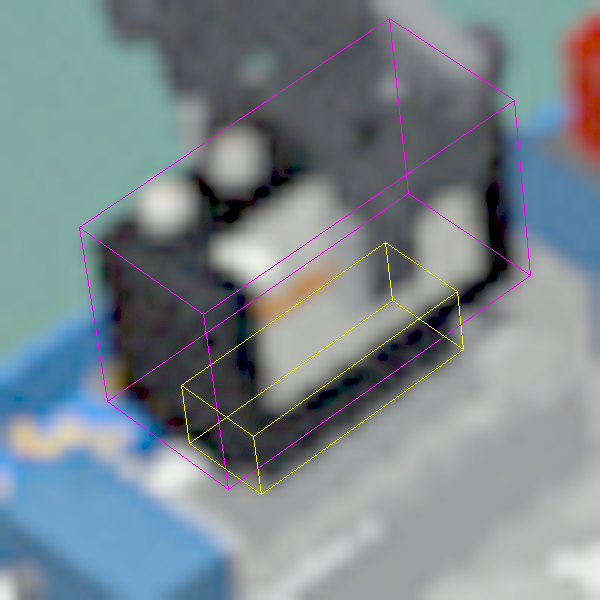

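Centre of the overlay agrees with the seen box to about 2 mm (the corners differ in opposite directions at both ends). I lower gently while watching the force.

{"op": "servo_tool", "data": {"steps": [[3.5,-0.05,-0.14,0,-0.2],[3.5,0,0,0.4,0],[3.5,0,0,0.4,0],[3.5,0,0,0.4,0],[3.5,0,0,0.4,0],[3.5,0,0,0.4,0],[3.5,0,0,0.4,0],[3.5,0,0,0,0],[3.5,0,0,0,0]]}}

```text
time_s: 10.77
tool_pos: [0.566, -0.1975, 0.0896]
tcp_rot: [-3.141, -0.027, 0.002]
ft_force: [0.3, -0.5, -1.6]
width: 0.043
gripper_force: 74.3
```

```bash
python3 -c "
from h import *
rel(.5671,-.1982,.0765,-89);print(manip.get_state()['ft_torque'].round(2))"
```

```text
t 10.77 pos [ 0.566  -0.1975  0.0896] head -89.03 tilt 0.07 w 0.043 gf 74.3 ft [ 0.3 -0.5 -1.6]
delta cm (tool) [0.11 0.07 1.31] turn -0.03
[ 0.02  0.   -0.05]
```

No contact, so the foot is between the rails. I go on down to the seat.

{"op": "servo_tool", "data": {"steps": [[3.5,0.05,0,0.3,0],[3.5,0,0,0.3,0],[3.5,0,0,0.2,0],[3.5,0,0,0.15,0],[3.5,0,0,0.15,0],[3.5,0,0,0.1,0],[3.5,0,0,0.1,0],[3.5,0,0,0,0],[3.5,0,0,0,0]]}}

```text
time_s: 11.52
tool_pos: [0.5669, -0.1977, 0.0773]
tcp_rot: [-3.141, -0.027, 0.0]
ft_force: [-0.1, -0.4, -1.6]
width: 0.0434
gripper_force: 74.3
```

```bash
python3 -c "
from h import *
rel(.5671,-.1982,.0765,-89);print(manip.get_state()['ft_torque'].round(2))"
```

```text
t 11.52 pos [ 0.5669 -0.1977  0.0773] head -89.03 tilt 0.0 w 0.0434 gf 74.3 ft [-0.1 -0.4 -1.6]
delta cm (tool) [0.02 0.05 0.08] turn -0.03
[-0.03 -0.02 -0.02]
```

{"op": "servo_tool", "data": {"steps": [[3.5,0,0,0.1,0],[3.5,0,0,0.1,0],[3.5,0,0,0,0],[3.5,0,0,0,0]]}}

```text
time_s: 11.85
tool_pos: [0.5672, -0.1978, 0.0765]
tcp_rot: [3.141, 0.027, 0.001]
ft_force: [-1.6, 1.7, 3.8]
width: 0.043
gripper_force: 74.7
```

{"op": "servo_tool", "data": {"steps": [[3.5,0,0,0.1,0],[3.5,0,0,0.1,0],[3.5,0,0,0,0],[3.5,0,0,0,0]]}}

```text
time_s: 12.18
tool_pos: [0.5672, -0.1977, 0.0764]
tcp_rot: [3.14, 0.027, 0.002]
ft_force: [-5.0, 1.9, 11.3]
width: 0.0433
gripper_force: 75.9
```

Firm contact at exactly the expected height. I ease off, open and go up.

{"op": "servo_tool", "data": {"steps": [[3.5,0,0,-0.2,0],[4.8,0,0,0,0],[5.5,0,0,0,0],[6.5,0,0,0,0],[6.5,0,0,0,0],[6.5,0,0,0,0],[6.5,0,0,0,0],[6.5,0,0,0,0]]}}

```text
time_s: 12.85
tool_pos: [0.5669, -0.1976, 0.0751]
tcp_rot: [-3.141, -0.027, 0.0]
ft_force: [0.5, 1.3, 0.3]
width: 0.065
gripper_force: 0.0
```

{"op": "servo_tool", "data": {"steps": [[6.5,0,0,-0.5,0],[6.5,0,0,-1,0],[6.5,0,0,-1.5,0],[6.5,0,0,-2,0],[6.5,0,0,-2.5,0],[6.5,0,0,-2.5,0],[6.5,0,0,-2,0],[6.5,0,0,0,0],[6.5,0,0,0,0]]}}

```text
time_s: 13.6
tool_pos: [0.5683, -0.1983, 0.1984]
tcp_rot: [3.139, 0.027, 0.008]
ft_force: [-0.1, 0.3, -1.2]
width: 0.065
gripper_force: 0.0
```

```bash
python3 -c "
from h import *
rel(.4645,-.2002,.19,-89)"
```

```text
t 13.6 pos [ 0.5683 -0.1983  0.1984] head -89.02 tilt 0.32 w 0.065 gf 0.0 ft [-0.1  0.3 -1.2]
delta cm (tool) [-1.039e+01  1.000e-02  7.900e-01] turn -0.02
```

{"op": "servo_tool", "data": {"steps": [[6.5,-2,0,0,0],[6.5,-2.2,0,0,0],[6.5,-2.2,0,0,0],[6.5,-2,0,0,0],[6.5,-2,0,0,0],[6.5,0,0,1.5,0],[6.5,0,0,2,0],[6.5,0,0,2,0],[6.5,0,0,2,0],[6.5,0,0,0,0],[6.5,0,0,0,0]]}}

```text
time_s: 14.52
tool_pos: [0.4611, -0.1984, 0.118]
tcp_rot: [-3.139, -0.027, 0.007]
ft_force: [-0.2, 0.0, -0.3]
width: 0.0653
gripper_force: 0.0
```

```bash
python3 - <<'E'
from h import *
rel(.4645,-.2002,.093,-89)
a=imaging.capture('scene');x0,y0=220,150
cv2.imwrite('pics/h5.png',cv2.resize(a[y0:y0+110,x0:x0+110],None,fx=5.4,fy=5.4,interpolation=2)[:,:,::-1])
E
```

```text
t 14.52 pos [ 0.4611 -0.1984  0.118 ] head -89.02 tilt 0.31 w 0.0653 gf 0.0 ft [-0.2  0.  -0.3]
delta cm (tool) [0.35 0.2  2.5 ] turn -0.02
```

View pics/h5.png

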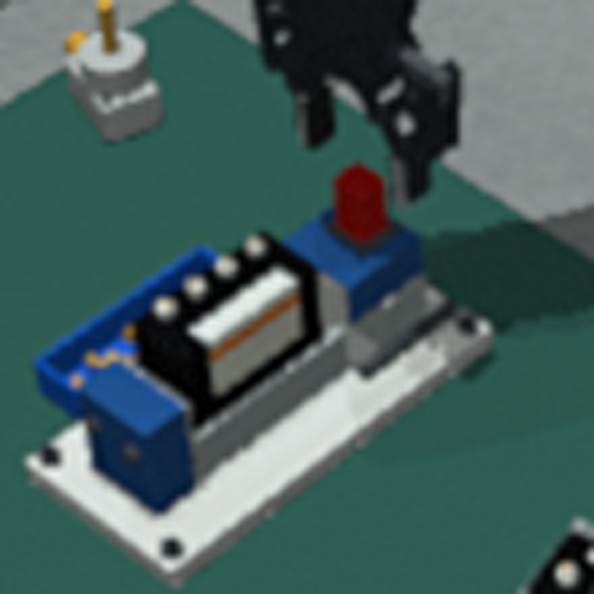

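The igniter stands upright and fully down on the rails, label side away from the tray. The fingers straddle the red handle at (360,205), so I descend and pinch it.

{"op": "servo_tool", "data": {"steps": [[6.5,0.35,0.2,0,0],[6.5,0,0,1,0],[6.5,0,0,1,0],[6.5,0,0,0.5,0],[6.5,0,0,0,0],[1.5,0,0,0,0],[1.5,0,0,0,0],[1.5,0,0,0,0],[1.5,0,0,0,0],[1.5,0,0,0,0],[1.5,0,0,0,0],[1.5,0,0,0,0]], "force": 50}}

```text
time_s: 15.57
tool_pos: [0.4667, -0.1995, 0.096]
tcp_rot: [-3.138, -0.029, -0.001]
ft_force: [-0.6, 4.8, 3.2]
width: 0.0232
gripper_force: 52.0
```

{"op": "servo_tool", "data": {"steps": [[1.5,0.2,0,0,0],[1.5,0.2,0,0,0],[1.5,0.2,0,0,0],[1.5,0.2,0,0,0],[1.5,0.2,0,0,0],[1.5,0.2,0,0,0],[1.5,0.2,0,0,0],[1.5,0,0,0,0],[1.5,0,0,0,0]]}}

```text
time_s: 16.32
tool_pos: [0.4803, -0.1993, 0.0961]
tcp_rot: [-3.138, -0.029, 0.0]
ft_force: [-2.2, 5.0, 4.5]
width: 0.0227
gripper_force: 52.2
```

{"op": "servo_tool", "data": {"steps": [[1.5,0.15,0,0,0],[1.5,0.15,0,0,0],[1.5,0.1,0,0,0],[1.5,0.1,0,0,0],[1.5,0.1,0,0,0],[1.5,0,0,0,0],[1.5,0,0,0,0]]}}

```text
time_s: 16.9
tool_pos: [0.4855, -0.1992, 0.0961]
tcp_rot: [-3.138, -0.028, 0.003]
ft_force: [-3.9, 5.6, 5.2]
width: 0.023
gripper_force: 52.3
```

{"op": "servo_tool", "data": {"steps": [[1.5,0.1,0,0,0],[1.5,0.1,0,0,0],[1.5,0,0,0,0],[1.5,0,0,0,0]]}}

```text
time_s: 17.23
tool_pos: [0.4875, -0.1991, 0.0961]
tcp_rot: [-3.138, -0.029, 0.003]
ft_force: [-2.9, 5.0, 4.2]
width: 0.0231
gripper_force: 52.3
```

{"op": "servo_tool", "data": {"steps": [[1.5,0.1,0,0,0],[1.5,0.1,0,0,0],[1.5,0,0,0,0],[1.5,0,0,0,0]]}}

```text
time_s: 17.57
tool_pos: [0.4878, -0.1991, 0.0961]
tcp_rot: [-3.138, -0.028, 0.008]
ft_force: [-8.6, 5.8, 6.8]
width: 0.0234
gripper_force: 52.5
```

{"op": "servo_tool", "data": {"steps": [[1.5,0.1,0,0,0],[1.5,0.1,0,0,0],[1.5,0,0,0,0],[1.5,0,0,0,0],[1.5,0,0,0,0]]}}

```text
time_s: 17.98
tool_pos: [0.4878, -0.1991, 0.0961]
tcp_rot: [-3.138, -0.027, 0.015]
ft_force: [-14.4, 4.4, 11.3]
width: 0.0229
gripper_force: 52.8
```

Hard stop: jaw face at 0.4878+0.038+0.100 = 0.626, against 0.625 for the fixed jaw. I relax, release and retreat.

{"op": "servo_tool", "data": {"steps": [[1.5,-0.15,0,0,0],[1.5,-0.1,0,0,0],[1.5,0,0,0,0],[4,0,0,0,0],[6.5,0,0,0,0],[6.5,0,0,0,0],[6.5,0,0,0,0],[6.5,0,0,0,0],[6.5,0,0,0,0],[6.5,0,0,0,0]]}}

```text
time_s: 18.82
tool_pos: [0.4901, -0.2011, 0.0953]
tcp_rot: [3.141, 0.027, 0.0]
ft_force: [-0.4, -0.3, 0.4]
width: 0.0649
gripper_force: 0.0
```

{"op": "servo_tool", "data": {"steps": [[6.5,0,0,-0.5,0],[6.5,0,0,-1.5,0],[6.5,0,0,-2.5,0],[6.5,0,0,-3,0],[6.5,0,0,-3,0],[6.5,-3,0,-2,0],[6.5,-3,0,0,0],[6.5,-3,0,0,0],[6.5,0,0,0,0],[6.5,0,0,0,0]]}}

```text
time_s: 19.65
tool_pos: [0.3994, -0.2026, 0.221]
tcp_rot: [3.141, 0.024, 0.002]
ft_force: [0.7, -0.7, -0.5]
width: 0.0651
gripper_force: 0.0
```

```bash
python3 - <<'E'
from h import *
rel(.4645,-.2002,.093,-89)
a=imaging.capture('scene');x0,y0=215,150
cv2.imwrite('pics/h6.png',cv2.resize(a[y0:y0+150,x0:x0+200],None,fx=4,fy=4,interpolation=2)[:,:,::-1])
E
```

```text
t 19.65 pos [ 0.3994 -0.2026  0.221 ] head -89.11 tilt 0.09 w 0.0651 gf 0.0 ft [ 0.7 -0.7 -0.5]
delta cm (tool) [ 6.5  -0.15 12.81] turn -0.11
```

View pics/h6.png

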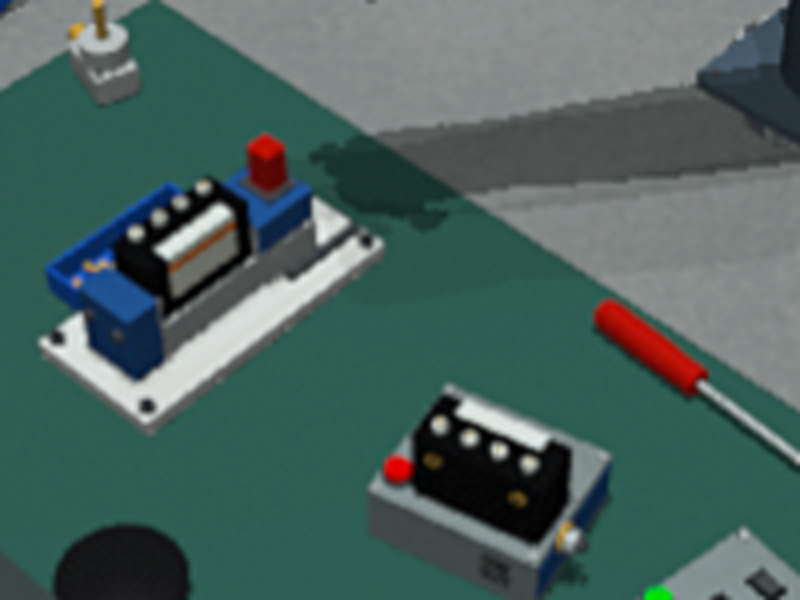

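The igniter at (185,245) stands level between both jaws, the jaw is against it, and the red-lamp igniter at (490,460) is still plugged in.

```bash
python3 -c "
from station import manip
print(manip.hand_in())"
```

```text
the job is handed in; nothing more can be done
None
```

The green-lamp igniter now stands fully down on the fixture rails with its inserts towards the tray, clamped between the jaws and released; the red-lamp igniter is still plugged in, and I handed the job in at about 20 s of the 54 s (no verdict was returned).

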